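# Dock the loose temperature logger in the reader

## Robot

A 6-joint arm with a two-finger parallel gripper is mounted at the origin on the work surface. World frame = base frame: x ahead of the robot, y to its left, z up, the work surface at z = 0. Lengths are in m, angles in rad, forces in N, time in s.
With the tool pointing down it reaches from about 0.35 to 0.85 m from the base axis. Payload 8.1 kg.
Tool frame: the origin (TCP) lies midway between the tips of the shut fingers; the grasp point (between the pads) lies 19 mm behind it; z points along the fingers, x is the direction in which the jaws open and shut, and the axes are right-handed (so a half turn about z gives the same grasp; the last joint's range is limited). The gripper opens to 93 mm and grips with 3 to 60 N. Pads are 15 mm wide; open, the fingers measure 128 mm over their backs; the gripper's body (75 mm by 188 mm) begins 65 mm behind the grasp point.
Start: joints at [-1.25, 0.13, 1.488, -0, 1.523, -0.085], TCP at [0.237, -0.551, 0.219] pointing down, gripper open.
Joint ranges: [-2.96, 2.96], [-0.89, 2.26], [0.02, 2.5], [-1.34, 4.48], [0, 2.73], [-2.66, 2.66]. Speed limits (rad/s): [2.39, 2.39, 2.79, 3.14, 3.14, 3.14].

## Interface

Orientations are given as a unit quaternion [x, y, z, w].
In Python, from rig import get_obs, viewer, ctrl gives the robot as it stands.
- The arm moves only by the tool arm_command, never from a script. Its argument "moves" is a list of rows, each a list of 3 entries, a list of its own where there are three numbers: the shift along the tool's x, y, z in m, then the turn, a rotation vector about the tool's x, y, z in rad, then the gripper's target within -1 to 1 (fully open at 1, half-way at 0, shut at -1). In form: [[[dx, dy, dz], [wx, wy, wz], jaw], ...]. A call has 1 to 5 rows; each row shifts and turns the commanded pose from where the row before left it, along the tool's axes as they then stand; what a row does not reach is not made up. A row lasts 1/12 s, in which the tool goes at most 41.7 mm and 7.16 degrees, less where a joint would pass 70% of its speed; a pose out of reach is approached as far as the arm can. A call with a gripper value outside its range is refused whole. The fingers move at their own pace and stop on an object; "grip_force" is the grip in N (left out, the last holds). Time passes only in rows, so rows that do not move let the fingers close. It gives the time, the measured TCP pose, the force and the opening at its end, in the units of the state.
- get_obs(): the state, without advancing time (a new reading comes with each control period).
- viewer.snapshot(name): name is "scene" or "top" or "wrist"; returns a dict with "pixels" (400x640x3 uint8, red, green, blue), "range_z" (400x640 float32, m along the optical axis (not along the pixel's ray), 0 where there is no reading), "intrinsics" (3x3 intrinsics, pixels), "rvec" (rotation vector, rad) and "tvec" (3), from world to camera coordinates, as OpenCV has them. Camera axes: x right, y down, z forward; pixel columns grow to the right and rows downward; lengths in m; the calibration is good to about 2 mm. A picture is of the moment at which its call begins.
- ctrl.finish_job(): hands the job in, once; it reports no verdict.
The state is a dict: "t": time; "joint_positions": joint angles; "joint_velocities": joint speeds; "tau": joint torques, N m; "tool_pos": TCP position; "tcp_rot": TCP orientation; "wrist_force": force on the tool from outside, world axes, zero at the start; "wrist_torque": the same for the moment, N m; "gripper_width": opening from 0.0 (shut) to 1.0 (fully open).
Only numpy, scipy, OpenCV 4.12 (cv2) and the standard library are available. Lean on these libraries where they do the work, as an engineer would, in place of code of your own. Each camera call takes 0.05 s, during which the arm holds its last target. There are 200 camera calls.

## Task

The round temperature logger lying loose on the reader's deck has to be read out. Without picking it up, push it across the deck with the fingertips until it drops over the edge of the empty well and lies flat, fully home; then press the reader's round key right down and let it come up again. Leave the logger that is already docked, and everything else on the bench, as they are.

Things in the scene. Friction and masses are not known exactly. Their poses are not given: they have to be found in the camera images.
- reader: Fixed logger reader, a flat grey box 220 (x) x 260 (y) x 26 mm. Origin: centre of its underside, on the bench; x points to its raised white console, y along it, z up. Flat deck 26 mm above the bench with two equal round wells at x = +15, y = +65 and -65 mm, one occupied, one empty. Console: x = +62 to +110 mm along the whole side, top 46 mm above the bench.
- empty_well (a point): Centre of the floor of the empty well (dark, with a brass contact in its middle), 10 mm below the deck. Both wells are 54 mm across and 10 mm deep, with plain edges flush with the deck.
- logger_center (a point): Centre (half-way up) of the loose logger to be docked: a white disc with a dark band, 50 mm across, 16 mm thick, 30 to 65 g, lying flat on the deck on the side away from the console (its centre 8 mm above the deck). z is the disc's axis. Seated in the well it lies flat, its centre 2 mm below the deck, its top 6 mm above.
- docked_center (a point): Centre (half-way up) of an identical logger already seated in the other well; it stands 6 mm proud of the deck. To be left alone.
- read_key (a joint): Travel of the reader's round key in m: 0 up, 0.006 fully down; it springs back. About 5 N presses it fully down.
- read_key_top (a point): Centre of the top face of the round grey key (28 mm across, in a dark housing 44 mm across; 22 mm above the console, 10 mm above the housing when up) in the middle of the console, at reader x = +86 mm, y = 0; it is pressed straight down.
- vial: Bystander: small amber glass vial with white cap, 22 mm across, 42 mm high, standing on the reader's console beside the key. Origin at the centre of its underside.
- pot: Bystander: clear sample pot with a white cap, 48 mm across, 58 mm high, standing on the bench beside the reader. Origin at the centre of its underside.
- weight: Bystander: steel knobbed calibration weight, 38 mm across, 55 mm high, standing on the bench beside the reader. Origin at the centre of its underside.
- gel: Bystander: clear hand-gel bottle, 60 mm across, 150 mm high, standing on the bench. Origin at the centre of its underside.
- labels: Bystander: roll of paper labels lying flat, 80 mm across, 30 mm high. Origin at the centre of its underside.
- pen: Bystander: marker pen lying on the bench, about 130 mm long, 14 mm high. Origin at the centre of its underside.
- cards: Bystander: closed cardboard box of cards, 75 x 105 x 22 mm, lying on the bench. Origin at the centre of its underside.
Things that resemble listed ones, but are neither listed nor needed, are in the scene too. Leave any blue look-alike of the part that bears logger_center alone.

How it is judged:
On the way, in this order (a step that is already met when the one before it is completed fails the run):
1. the loose logger lies flat and fully home in the empty well (horizontal distance between logger_center and empty_well below 0.0045 m and z of logger_center in the frame of reader below 0.0262 m and angle between logger_center's own z axis and vertical below 0.07 rad), for 0.2 s.
2. the key is pressed down (at least 4.5 of its 6 mm) (value of joint read_key above 0.0045 m), for 0.05 s.
At the end, for the whole second after the job is handed in: The logger lies flat in the well that was empty (centre within 4.5 mm of the well's, at most about 2 mm above its seated height, tilt under 0.07 rad), the key is up again (within 1.5 mm), the other docked logger is within 6 mm and all other things within 15 mm of where they were (all of step 1 and value of joint read_key below 0.0015 m and distance of docked_center from where it was at the start of the episode below 0.006 m and distance of each of vial, pot, weight, gel, labels, pen, cards from where it was at the start of the episode below 0.015 m); the robot touches nothing.
It fails at once if the loose logger is lifted off the deck (more than 7 mm) or turned on edge (z of logger_center in the frame of reader above 0.041 m or angle between logger_center's own z axis and vertical above 0.8 rad).
It fails at once if the key is pressed before the logger sits home in the empty well (value of joint read_key above 0.003 m and not (horizontal distance between logger_center and empty_well below 0.0045 m and z of logger_center in the frame of reader below 0.0262 m and angle between logger_center's own z axis and vertical below 0.07 rad)).
It fails at once if the logger already docked is shifted (more than 6 mm) or tipped out (distance of docked_center from where it was at the start of the episode above 0.006 m or angle between docked_center's own z axis and vertical above 0.12 rad).
It fails at once if another thing on the bench is moved more than 15 mm or knocked over (distance of any of vial, pot, weight, gel, labels, pen, cards from where it was at the start of the episode above 0.015 m or angle between any of vial, pot, weight, gel, labels, pen, cards's own z axis and vertical above 0.4 rad).
It also fails if it takes over 45 s, if anything falls off the work surface, if the arm or the gripper's body presses on something with over 40 N, if the wrist force passes 120 N, or if a joint passes its speed limit or range.

## Working session

There is one attempt and no reset: what is moved stays moved. The work goes in short steps, Python scripts to look and compute and a tool call to move; the robot and the scene stay as the last step left them, time stands still between calls to the robot, and variables do not carry over. Pictures are saved under pics/ and viewed, about 8 in all and at most 12, crops included, and the job is handed in when it is done.

Besides the shell and the picture viewer there is one more tool, called after "Emit:" in YAML: its name, and indented under it one key for each argument. arm_command: Moves the arm, as the interface text tells. Its arguments: {"type":"object","properties":{"moves":{"type":"array","items":{"type":"array"}},"grip_force":{"type":"number"}},"required":["moves"]}

```bash
mkdir -p pics && cat > h.py <<'E'
import numpy as np, cv2
from rig import get_obs, viewer, ctrl
def snap(n,f=None):
    s=viewer.snapshot(n)
    np.savez(f'{n}.npz',**s)
    if f: cv2.imwrite(f'pics/{f}.png',cv2.cvtColor(s['pixels'],cv2.COLOR_RGB2BGR))
    return s
def load(n): return dict(np.load(f'{n}.npz'))
def plane(s,uv,z):
    R=cv2.Rodrigues(np.array(s['rvec'],float))[0];t=np.array(s['tvec'],float).ravel();K=s['intrinsics']
    uv=np.atleast_2d(uv).astype(float)
    d=(np.linalg.inv(K)@np.c_[uv,np.ones(len(uv))].T).T@R
    c=-R.T@t
    return c+d*((z-c[2])/d[:,2])[:,None]
def cloud(s):
    R=cv2.Rodrigues(np.array(s['rvec'],float))[0];t=np.array(s['tvec'],float).ravel();K=s['intrinsics']
    z=s['range_z'];v,u=np.mgrid[:z.shape[0],:z.shape[1]]
    p=np.stack([(u-K[0,2])/K[0,0]*z,(v-K[1,2])/K[1,1]*z,z],-1)
    return (p-t)@R
E
python3 - <<'E'
from h import *
s=snap('top','top1');snap('scene','scene1')
print(get_obs())
print(plane(s,[[320,200],[0,0],[639,399]],0))
E
```

```text
{'t': 0.1, 'joint_positions': array([-1.25038833e+00,  1.31061820e-01,  1.48914192e+00, -2.15553856e-05,
        1.52302621e+00, -8.54137621e-02]), 'joint_velocities': array([ 7.62668277e-04, -2.65080943e-03, -2.09420373e-03,  7.47069331e-05,
       -3.09703688e-04,  1.14355797e-03]), 'tau': array([ 1.84993034e-03, -5.61338174e+01, -4.93097162e+01,  7.70685403e-02,
        2.89735536e-02, -7.73897955e-05]), 'tool_pos': array([ 0.23670878, -0.55077945,  0.21772222]), 'tcp_rot': array([ 8.35096980e-01, -5.50102139e-01, -6.49408986e-04, -4.98570836e-04]), 'wrist_force': array([-0.70240394,  0.17665425, -0.23334285]), 'wrist_torque': array([-0.00084336,  0.06574101,  0.01436852]), 'gripper_width': 0.9983063449649328}
[[ 0.56281901 -0.03792303  0.        ]
 [ 1.30844002  1.20284242  0.        ]
 [-0.0844579  -1.11713644  0.        ]]
```

View pics/top1.png

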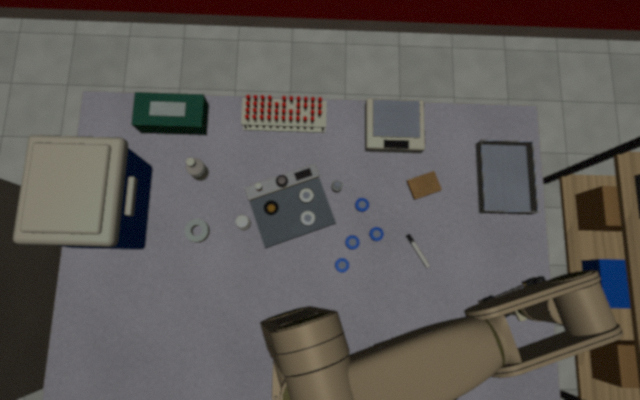

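View pics/scene1.png

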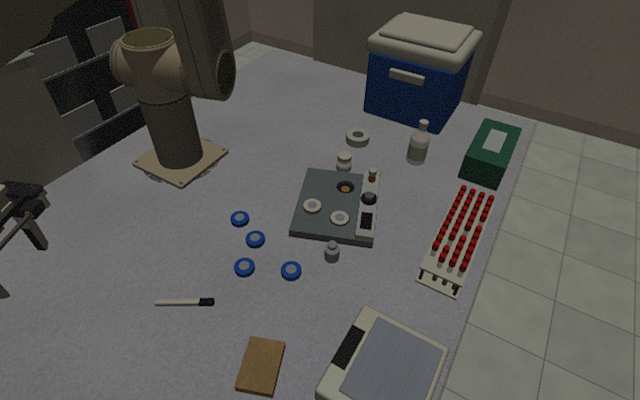

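The top view shows the reader around (290,210), its console along the upper edge, and the empty well at (271,208). Discs that could be taken for the target:
- White disc at (307,218), on the side away from the console: this is the loose logger.
- White disc at (306,195), level with the empty well: this is the docked one.
- Blue look-alikes at (361,205), (352,242), (376,234) and (341,265).

I choose (307,218) and will check it in a close crop.

```bash
python3 - <<'E'
from h import *
s=load('top');c=load('scene')
def crop(s,x0,y0,w,h,k): return cv2.resize(cv2.cvtColor(s['pixels'][y0:y0+h,x0:x0+w],cv2.COLOR_RGB2BGR),None,fx=k,fy=k,interpolation=cv2.INTER_CUBIC)
a=crop(s,230,155,125,100,6); b=crop(c,280,145,120,110,5)
cv2.imwrite('pics/c1.png',np.clip(a*1.6,0,255).astype('uint8'))
P=cloud(s)
for n,uv in dict(well=(271,208),docked=(306,195),loose=(307,218),deck=(285,225),key=(282,181),vial=(259,187),weight=(336,186),pot=(243,222)).items(): print(n,P[uv[1],uv[0]].round(4))
# deck & console from depth
for nm,lo,hi in(('deck',.02,.031),('cons',.041,.051)):
    m=(P[...,2]>lo)&(P[...,2]<hi);m[:160]=0;m[255:]=0;m[:,:235]=0;m[:,345:]=0
    n,l,st,ce=cv2.connectedComponentsWithStats(m.astype('uint8'));i=1+st[1:,4].argmax()
    q=P[l==i];r=cv2.minAreaRect((q[:,:2]*1000).astype('float32'));print(nm,len(q),r,q[:,2].mean())
# white discs
z=P[...,2]
g=s['pixels'].min(-1);print(g[218-12:218+13:2,307-14:307+15:2])
E
```

```text
well [0.5251 0.1336 0.0227]
docked [0.5732 0.0127 0.0308]
loose [0.49   0.0074 0.0439]
deck [0.467  0.0828 0.0202]
key [0.6119 0.0964 0.0685]
vial [0.5837 0.1715 0.0903]
weight [ 0.6022 -0.0897  0.0578]
pot [0.4682 0.223  0.06  ]
deck 2848 ((514.0656127929688, 58.252281188964844), (174.43185424804688, 259.8702087402344), 20.71664047241211) 0.026641328120639875
cons 732 ((615.9171142578125, 97.09361267089844), (49.52597427368164, 259.7328186035156), 21.295984268188477) 0.04658742086398204
[[ 63  62  65  61  64  63  63  63  62  66  64  63  63  63  64]
 [ 67  64  63  64  63  62  63  64  63  65  60  59  62  61  62]
 [ 64  62  63  64  65  69  80  86  84  70  65  61  64  62  62]
 [ 65  65  62  63  74 100 118 122 122 110  84  62  63  62  62]
 [ 65  65  62  66  97 127 121 112 120 126 113  73  61  65  64]
 [ 62  66  65  71 112 127 102  92  95 120 126  85  62  60  60]
 [ 65  65  66  71 113 124  99  90  91 115 126  87  63  64  64]
 [ 61  63  64  68 106 128 112  96 100 125 121  76  64  64  63]
 [ 62  65  66  66  82 121 128 127 125 125  99  69  67  62  64]
 [ 65  67  65  66  63  81 106 113 111  91  70  63  64  62  62]
 [ 64  67  68  66  64  66  64  65  67  65  65  64  63  61  62]
 [ 67  65  66  67  64  64  67  65  65  64  63  62  60  59  71]
 [ 66  66  68  67  65  67  65  64  64  61  64  71  80  97 105]]
```

View pics/c1.png

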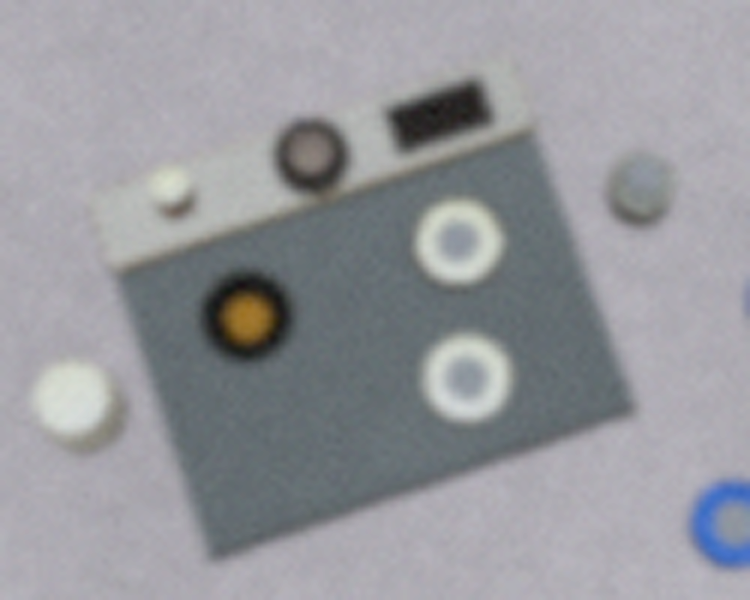

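```bash
cat >> h.py <<'E'
def blob(s,mask,uv,r,z):
    m=mask.astype('uint8').copy();k=np.zeros_like(m);cv2.circle(k,tuple(int(a) for a in uv),r,1,-1);m*=k
    c=max(cv2.findContours(m,cv2.RETR_EXTERNAL,cv2.CHAIN_APPROX_NONE)[0],key=cv2.contourArea)
    p=plane(s,c[:,0,:],z);e=cv2.fitEllipse((p[:,:2]*1000).astype('float32'))
    return np.array(e[0])/1000,np.array(e[1])
E
python3 - <<'E'
from h import *
s=load('top');p=s['pixels'].astype(int);g=p.mean(-1)
mn=p.min(-1)
W=mn>88
D=(g<48)|((p[...,0]-p[...,2])>30)
for n,m,uv,r,z in(('loose',W,(307,218),12,.042),('docked',W,(306,195),12,.032),('well',D,(271,208),12,.026),('keyhousing',g<70,(282,181),9,.058)):
    print(n,blob(s,m,uv,r,z))
th=np.radians(20.9);ex=np.array([np.cos(th),np.sin(th)]);ey=np.array([-ex[1],ex[0]])
q=[blob(s,W,(306,195),12,.032)[0],blob(s,D,(271,208),12,.026)[0]]
d=q[1]-q[0];print(np.linalg.norm(d),np.degrees(np.arctan2(-d[0],d[1])))
c=load('scene');pp=c['pixels'].astype(int)
mn=pp.min(-1); g=pp.mean(-1)
for n,m,uv,r,z in(('loose',mn>100,(312,205),13,.042),('docked',mn>100,(340,217),13,.032),('key',g<50,(369,198),10,.063)):
    print(n,blob(c,m,uv,r,z))
E
```

```text
loose (array([0.49209311, 0.00656348]), array([47.50901413, 49.40833282]))
docked (array([0.57423694, 0.01264653]), array([47.6024971 , 48.59323502]))
well (array([0.52746417, 0.13423053]), array([50.19054031, 51.70862579]))
keyhousing (array([0.61202728, 0.09689587]), array([36.91134262, 52.51344299]))
0.13027033400251847 21.04148900644568
loose (array([0.49165466, 0.00491874]), array([43.03962708, 44.26277542]))
docked (array([0.57289435, 0.01194727]), array([43.36576462, 44.71688461]))
key (array([0.62048254, 0.08605722]), array([39.35582352, 43.79362869]))
```

Emit:
arm_command:
  moves:
    - [[0,0,0],[0,0,-0.112],-0.35]
    - [[0,0,0],[0,0,-0.112],-0.35]
    - [[0,0,0],[0,0,-0.112],-0.35]
    - [[0,0,0],[0,0,-0.112],-0.35]
    - [[0,0,0],[0,0,-0.112],-0.35]
  grip_force: 20

```text
t: 0.52
tool_pos: [0.2368, -0.5509, 0.218]
tcp_rot: [0.955, -0.295, -0.0, -0.0]
wrist_force: [-0.2, 0.6, 0.3]
gripper_width: 0.691
```

Emit:
arm_command:
  moves:
    - [[0,0,0],[0,0,-0.112],-0.35]
    - [[0,0,0],[0,0,-0.112],-0.35]
    - [[0,0,0],[0,0,-0.111],-0.35]
    - [[0.007,-0.04,0],[0,0,0],-0.35]
    - [[0.007,-0.04,0],[0,0,0],-0.35]

```text
t: 0.93
tool_pos: [0.2709, -0.4776, 0.2171]
tcp_rot: [0.991, -0.136, -0.001, -0.001]
wrist_force: [1.3, -0.5, -0.2]
gripper_width: 0.347
```

Emit:
arm_command:
  moves:
    - [[0.007,-0.04,0],[0,0,0],-0.35]
    - [[0.007,-0.04,0],[0,0,0],-0.35]
    - [[0.007,-0.04,0],[0,0,0],-0.35]
    - [[0.007,-0.04,0],[0,0,0],-0.35]
    - [[0.007,-0.04,0],[0,0,0],-0.35]

```text
t: 1.35
tool_pos: [0.3589, -0.2925, 0.2182]
tcp_rot: [0.991, -0.135, -0.0, -0.0]
wrist_force: [1.2, 0.2, -0.1]
gripper_width: 0.323
```

Emit:
arm_command:
  moves:
    - [[0.007,-0.04,0],[0,0,0],-0.35]
    - [[0.007,-0.04,0],[0,0,0],-0.35]
    - [[0.007,-0.04,0],[0,0,0],-0.35]
    - [[0.007,-0.04,0],[0,0,0],-0.35]
    - [[0.007,-0.04,0],[0,0,0],-0.35]

```text
t: 1.77
tool_pos: [0.446, -0.109, 0.2185]
tcp_rot: [0.991, -0.135, -0.0, 0.0]
wrist_force: [1.3, -0.6, -0.5]
gripper_width: 0.326
```

```bash
cat > st.py <<'E'
from h import *
from scipy.spatial.transform import Rotation as R
import sys
def go(tx,ty,tz):
    o=get_obs();r=R.from_quat(o['tcp_rot'])
    print('pos',o['tool_pos'].round(4),'t',o['t'],'rotvec-err-from-down',r.as_matrix()[:,2].round(4),'xang',np.degrees(np.arctan2(*r.as_matrix()[[1,0],0])).round(2),'F',o['wrist_force'].round(1),'w',o['gripper_width'])
    print('tool delta',r.inv().apply(np.array([tx,ty,tz])-o['tool_pos']).round(4))
go(*map(float,sys.argv[1:4]))
E
python3 st.py 0.480 -0.037 0.03
```

```text
pos [ 0.446  -0.109   0.2185] t 1.7667 rotvec-err-from-down [-1.e-04  0.e+00 -1.e+00] xang -15.48 F [ 1.3 -0.6 -0.5] w 0.3256814249773849
tool delta [ 0.0135 -0.0785  0.1885]
```

Emit:
arm_command:
  moves:
    - [[0.007,-0.039,0],[0,0,0],-0.35]
    - [[0.0065,-0.0395,0],[0,0,0],-0.35]
    - [[0,0,0.04],[0,0,0],-0.35]
    - [[0,0,0.04],[0,0,0],-0.35]
    - [[0,0,0.04],[0,0,0],-0.35]

```text
t: 2.18
tool_pos: [0.4804, -0.0379, 0.0977]
tcp_rot: [0.991, -0.133, 0.001, 0.0]
wrist_force: [-0.3, -0.5, -0.8]
gripper_width: 0.329
```

Emit:
arm_command:
  moves:
    - [[0,0,0.03],[0,0,0],-0.35]
    - [[0,0,0.02],[0,0,0],-0.35]
    - [[0,0,0.01],[0,0,0],-0.35]
    - [[0,0,0.008],[0,0,0],-0.35]
    - [[0,0,0],[0,0,0],-0.35]

```text
t: 2.6
tool_pos: [0.4791, -0.0389, 0.0296]
tcp_rot: [0.991, -0.135, -0.001, -0.0]
wrist_force: [-0.8, 0.5, -0.2]
gripper_width: 0.326
```

```bash
python3 st.py 0.480 -0.037 0.03; python3 - <<'E'
from h import *
s=snap('scene');w=snap('wrist')
a=cv2.resize(s['pixels'][135:265,260:410],None,fx=2.66,fy=3.07);b=cv2.resize(w['pixels'],None,fx=.625,fy=1)[:400]
cv2.imwrite('pics/c2.png',cv2.cvtColor(np.clip(np.hstack([a[:399],b[:399]])*1.5,0,255).astype('uint8'),cv2.COLOR_RGB2BGR))
E
```

```text
pos [ 0.4791 -0.0389  0.0296] t 2.6 rotvec-err-from-down [-1.9e-03  4.0e-04 -1.0e+00] xang -15.48 F [-0.8  0.5 -0.2] w 0.32585109520203087
tool delta [ 0.0004 -0.0021 -0.0004]
```

View pics/c2.png

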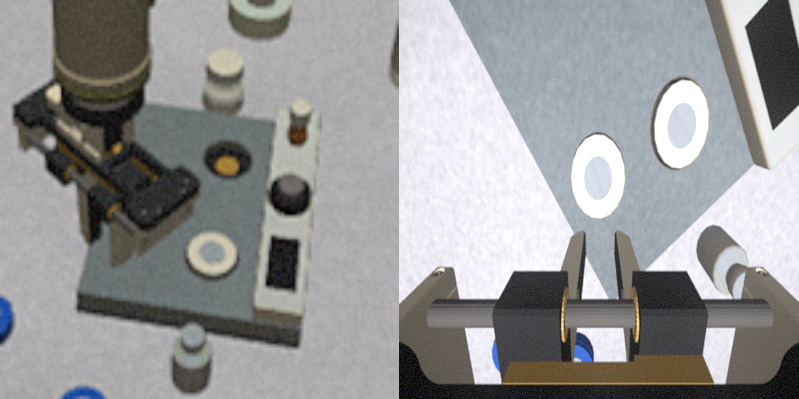

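The logger sits centred ahead of the two fingertips (wrist view, mid-gap and disc both at u≈598), and the deck path to the well is clear. I'll start pushing.

Emit:
arm_command:
  moves:
    - [[0,-0.008,0],[0,0,0],-0.35]
    - [[0,-0.007,0],[0,0,0],-0.35]
    - [[0,-0.005,0],[0,0,0],-0.35]
    - [[0,-0.006,0],[0,0,0],-0.35]
    - [[0,-0.008,0],[0,0,0],-0.35]

```text
t: 3.12
tool_pos: [0.4894, -0.0057, 0.0311]
tcp_rot: [0.991, -0.135, 0.0, 0.0]
wrist_force: [0.0, -0.9, 0.2]
gripper_width: 0.325
```

Emit:
arm_command:
  moves:
    - [[0,-0.009,0],[0,0,0],-0.35]
    - [[0,-0.009,0],[0,0,0],-0.35]
    - [[0,-0.009,0],[0,0,0],-0.35]
    - [[0,-0.009,0],[0,0,0],-0.35]
    - [[0,-0.009,0],[0,0,0],-0.35]

```text
t: 3.53
tool_pos: [0.5011, 0.0382, 0.0306]
tcp_rot: [0.991, -0.134, -0.0, -0.0]
wrist_force: [-0.1, -0.9, 0.4]
gripper_width: 0.323
```

Emit:
arm_command:
  moves:
    - [[0,-0.009,0],[0,0,0],-0.35]
    - [[0,-0.008,0],[0,0,0],-0.35]
    - [[0,-0.007,0],[0,0,0],-0.35]
    - [[0,-0.006,0],[0,0,0],-0.35]
    - [[0,0,0],[0,0,0],-0.35]

```text
t: 3.95
tool_pos: [0.5091, 0.0672, 0.0306]
tcp_rot: [0.991, -0.134, 0.0, -0.0]
wrist_force: [-0.4, -0.5, -0.6]
gripper_width: 0.324
```

```bash
python3 st.py 0.520 0.1075 0.03; python3 - <<'E'
from h import *
s=snap('scene');w=snap('wrist')
a=cv2.resize(s['pixels'][135:265,260:410],None,fx=2.66,fy=3.07);b=cv2.resize(w['pixels'],None,fx=.625,fy=1)[:400]
cv2.imwrite('pics/c3.png',cv2.cvtColor(np.clip(np.hstack([a[:399],b[:399]])*1.4,0,255).astype('uint8'),cv2.COLOR_RGB2BGR))
E
```

```text
pos [0.5091 0.0672 0.0306] t 3.95 rotvec-err-from-down [ 1.e-04  4.e-04 -1.e+00] xang -15.43 F [-0.4 -0.5 -0.6] w 0.32359993302490586
tool delta [-0.0002 -0.0418  0.0006]
```

View pics/c3.png

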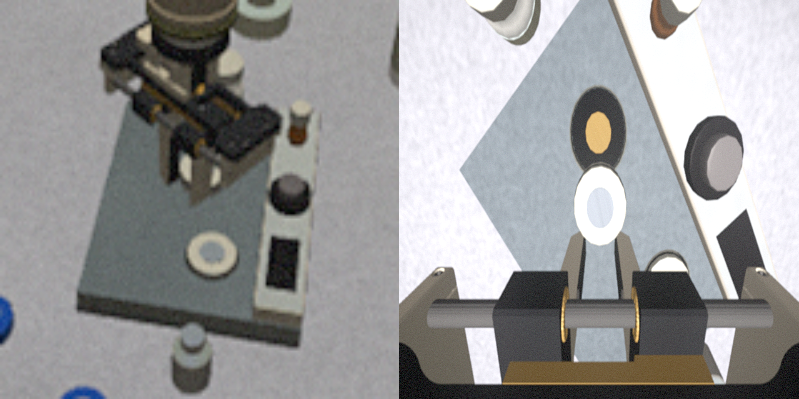

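The wrist view shows the disc at (600,205), held in the two-finger cradle. The empty well at (598,132) is almost straight ahead. I'll quantify both.

```bash
python3 - <<'E'
from h import *
from scipy.spatial.transform import Rotation as R
w=load('wrist');p=w['pixels'].astype(int);sx=1.6
o=get_obs();r=R.from_quat(o['tcp_rot'])
d=blob(w,p.min(-1)>185,(int(201*sx),205),45,.042)
b=blob(w,(p.mean(-1)<70)|(p[...,0]-p[...,2]>40),(int(198*sx),128),46,.026)
print(d,b)
print('tool-frame well-disc',r.inv().apply(np.r_[b[0]-d[0],0]),'disc-tcp',r.inv().apply(np.r_[d[0]-o['tool_pos'][:2],0]))
E
```

```text
(array([0.51643542, 0.09479828]), array([47.7473259 , 47.85425568])) (array([0.52576074, 0.1373942 ]), array([47.12833405, 53.30818558]))
tool-frame well-disc [-2.35133174e-03 -4.35413011e-02 -3.08022880e-06] disc-tcp [-2.56933398e-04 -2.95723785e-02 -2.41065130e-06]
```

Emit:
arm_command:
  moves:
    - [[-0.0003,-0.005,0],[0,0,0],-0.35]
    - [[-0.0003,-0.007,0],[0,0,0],-0.35]
    - [[-0.0003,-0.007,0],[0,0,0],-0.35]
    - [[-0.0003,-0.006,0],[0,0,0],-0.35]
    - [[-0.0003,-0.004,0],[0,0,0],-0.35]

```text
t: 4.47
tool_pos: [0.5154, 0.0953, 0.0307]
tcp_rot: [0.991, -0.134, 0.0, -0.0]
wrist_force: [-0.9, -0.7, 0.2]
gripper_width: 0.325
```

Emit:
arm_command:
  moves:
    - [[0,-0.003,0],[0,0,0],-0.35]
    - [[0,-0.003,0],[0,0,0],-0.35]
    - [[0,-0.003,0],[0,0,0],-0.35]
    - [[0,-0.002,0],[0,0,0],-0.35]
    - [[0,0,0],[0,0,0],-0.35]

```text
t: 4.88
tool_pos: [0.5182, 0.1053, 0.0306]
tcp_rot: [0.991, -0.134, 0.0, -0.0]
wrist_force: [-0.5, -0.1, 1.6]
gripper_width: 0.323
```

```bash
python3 st.py 0.520 0.1075 0.03; python3 - <<'E'
from h import *
w=snap('wrist','w4')
E
```

```text
pos [0.5182 0.1053 0.0306] t 4.8833 rotvec-err-from-down [ 1.e-04  1.e-04 -1.e+00] xang -15.46 F [-0.5 -0.1  1.6] w 0.32304012166502566
tool delta [ 0.0012 -0.0026  0.0006]
```

View pics/w4.png

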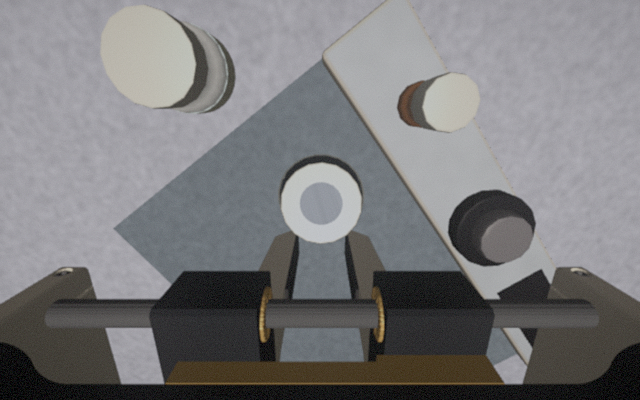

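The disc is centred at (321,203), with a dark crescent of the well still showing ahead at (320,160). It needs a few more mm.

Emit:
arm_command:
  moves:
    - [[0,-0.002,0],[0,0,0],-0.35]
    - [[0,-0.0015,0],[0,0,0],-0.35]
    - [[0,-0.001,0],[0,0,0],-0.35]
    - [[0,0,0],[0,0,0],-0.35]
    - [[0,0,0],[0,0,0],-0.35]

```text
t: 5.35
tool_pos: [0.5193, 0.1094, 0.0306]
tcp_rot: [0.991, -0.135, -0.0, 0.0]
wrist_force: [-0.1, -0.5, -1.3]
gripper_width: 0.327
```

```bash
cat > disc.py <<'E'
from h import *
w=snap('wrist');P=cloud(w);p=w['pixels'].astype(int)
m=(p.min(-1)>120).astype('uint8');k=np.zeros_like(m);cv2.circle(k,(321,200),50,1,-1);m*=k
n,l,st,ce=cv2.connectedComponentsWithStats(m);i=1+st[1:,4].argmax()
m=cv2.erode((l==i).astype('uint8'),np.ones((3,3)));q=P[m>0]
A=np.c_[q[:,:2]-q[:,:2].mean(0),np.ones(len(q))];f=np.linalg.lstsq(A,q[:,2],rcond=None)[0]
print('disc px',ce[i],'z',f[2],'slope x,y',f[:2],'deck z',np.median(P[200:215,200:220,2]))
print(blob(w,p.min(-1)>120,(321,200),50,f[2]))
E
python3 st.py 0.520 0.1075 0.03; python3 disc.py
```

```text
pos [0.5193 0.1094 0.0306] t 5.35 rotvec-err-from-down [-0. -0. -1.] xang -15.46 F [-0.1 -0.5 -1.3] w 0.32705536068727015
tool delta [0.0012 0.0016 0.0006]
disc px [321.36035839 201.95891608] z 0.034366357789812604 slope x,y [0.07047849 0.25325671] deck z 0.027553247353705103
(array([0.52681567, 0.13719878]), array([48.17773438, 48.37769318]))
```

```bash
python3 - <<'E'
from h import *
w=load('wrist');P=cloud(w)
for v in range(150,250,6): print(v,P[v,321].round(4),w['pixels'][v,321])
a=cv2.resize(w['pixels'][110:270,230:420],None,fx=3,fy=3,interpolation=cv2.INTER_CUBIC)
t=snap('top');b=cv2.resize(t['pixels'][180:240,240:330],None,fx=2.5,fy=2.5)
b=cv2.copyMakeBorder(b,0,a.shape[0]-b.shape[0],0,0,cv2.BORDER_CONSTANT)
cv2.imwrite('pics/c5.png',cv2.cvtColor(np.clip(np.hstack([a,b])*1.2,0,255).astype('uint8'),cv2.COLOR_RGB2BGR))
E
```

```text
150 [0.5352 0.1683 0.0271] [110 116 121]
156 [0.5342 0.1647 0.0272] [115 121 125]
162 [0.5332 0.161  0.0266] [79 78 73]
168 [0.5325 0.1586 0.0326] [190 194 194]
174 [0.5315 0.1551 0.033 ] [190 194 191]
180 [0.5306 0.1517 0.0341] [189 192 190]
186 [0.5295 0.1479 0.0334] [146 149 158]
192 [0.5286 0.1446 0.0349] [143 147 156]
198 [0.5276 0.1407 0.0343] [144 147 155]
204 [0.5265 0.1369 0.0344] [142 147 153]
210 [0.5254 0.1331 0.0342] [143 148 155]
216 [0.5244 0.1292 0.0345] [147 150 158]
222 [0.5232 0.1248 0.0333] [145 151 156]
228 [0.522  0.1207 0.0331] [189 187 178]
234 [0.521  0.1172 0.0343] [190 187 179]
240 [0.5189 0.1097 0.0273] [112 115 107]
246 [0.5177 0.1051 0.0268] [108 115 120]
```

View pics/c5.png

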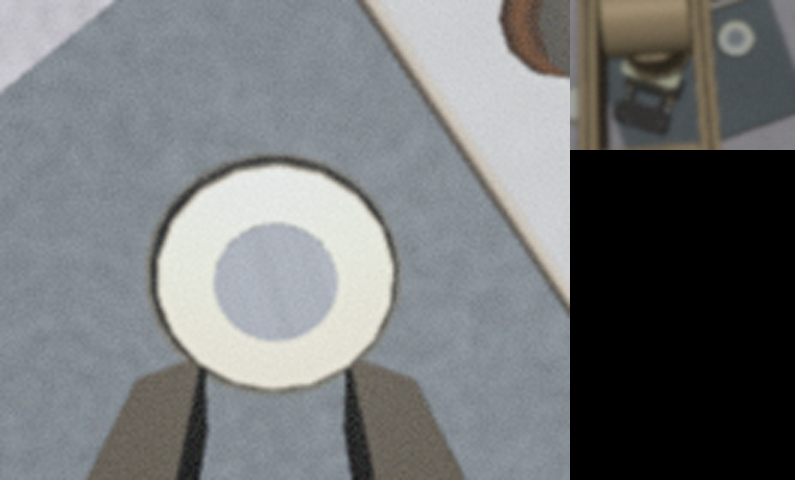

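The logger is now level: its top reads 0.034 m across the whole disc, about 6–7 mm above the deck (0.027), and a thin well rim shows all round. The steep plane fit came from background pixels, as the profile is flat. I'll back off, rise, and shut the fingers.

Emit:
arm_command:
  moves:
    - [[0,0.006,0],[0,0,0],-0.35]
    - [[0,0.008,0],[0,0,0],-0.35]
    - [[0,0,-0.02],[0,0,0],-0.35]
    - [[0,0,-0.04],[0,0,0],-0.35]
    - [[0,0,-0.04],[0,0,0],-1]

```text
t: 5.87
tool_pos: [0.5133, 0.0947, 0.1298]
tcp_rot: [0.991, -0.135, -0.002, 0.001]
wrist_force: [0.7, -1.0, 0.6]
gripper_width: 0.289
```

Emit:
arm_command:
  moves:
    - [[0,0,-0.02],[0,0,0],-1]
    - [[0,0,0],[0,0,0],-1]
    - [[0,0,0],[0,0,0],-1]
    - [[0,0,0],[0,0,0],-1]

```text
t: 6.2
tool_pos: [0.5149, 0.0953, 0.1497]
tcp_rot: [0.991, -0.135, -0.001, 0.0]
wrist_force: [-0.4, 0.0, -0.8]
gripper_width: 0.026
```

```bash
python3 - <<'E'
from h import *
w=snap('wrist','w6')
E
python3 st.py 0.617 0.098 0.09
```

```text
pos [0.5144 0.0953 0.149 ] t 6.25 rotvec-err-from-down [-2.6e-03 -3.0e-04 -1.0e+00] xang -15.49 F [-0.  -0.  -0.3] w 0.010002231280364659
tool delta [ 0.0983 -0.03    0.0587]
```

View pics/w6.png

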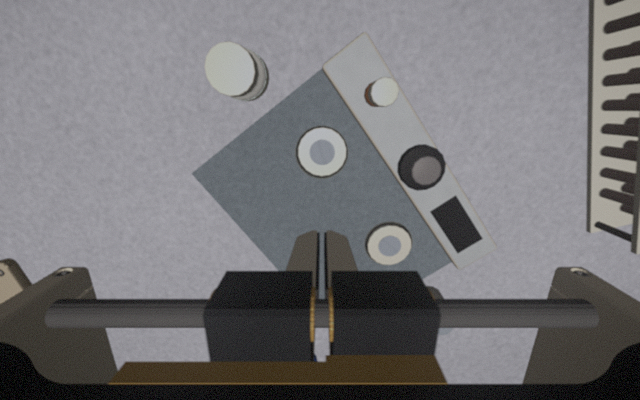

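The logger sits in the well at (322,152), the docked one is at (389,243), and the key top is at (428,166). I'll measure all three.

```bash
python3 - <<'E'
from h import *
w=load('wrist');p=w['pixels'].astype(int);g=p.mean(-1);P=cloud(w)
print('key',blob(w,(g>65)&(g<135),(428,166),15,.068),P[166,428])
a=blob(w,p.min(-1)>150,(322,152),28,.032);b=blob(w,p.min(-1)>150,(389,243),26,.032)
print(a,b,'dist',np.linalg.norm(a[0]-b[0]))
for u,v in((322,152),(389,243)):
    q=np.array([P[v+j,u+i] for i in range(-18,19,3) for j in range(-18,19,3) if i*i+j*j<300]);
    f=np.linalg.lstsq(np.c_[q[:,:2]-q[:,:2].mean(0),np.ones(len(q))],q[:,2],rcond=None)[0];print('slope,z',f)
E
```

```text
key (array([0.61641235, 0.10171891]), array([21.6240387 , 26.18129349])) [0.61705022 0.10405147 0.06915827]
(array([0.52643134, 0.1367343 ]), array([47.46291351, 47.57228851])) (array([0.57201801, 0.01385569]), array([46.58115005, 47.20261383])) dist 0.13106218645028528
slope,z [0.34454738 1.2438496  0.03655626]
slope,z [-0.00735037 -0.01520079  0.03376221]
```

```bash
python3 - <<'E'
from h import *
w=load('wrist');P=cloud(w)
u,v=322,152
q=np.array([P[v+j,u+i] for i in range(-18,19,2) for j in range(-18,19,2) if i*i+j*j<330 and w['range_z'][v+j,u+i]>0])
print(len(q),np.sort(q[:,2])[[0,1,-3,-2,-1]])
q=q[q[:,2]<.05];f=np.linalg.lstsq(np.c_[q[:,:2]-q[:,:2].mean(0),np.ones(len(q))],q[:,2],rcond=None)[0];print('slope,z',f)
E
```

```text
259 [0.0313973  0.03156568 0.03528959 0.03533192 0.03615421]
slope,z [0.00706604 0.01367854 0.03372604]
```

Both loggers read the same height (0.0337 and 0.0338 m) and are level, so the logger is home. Next I move over the key.

Emit:
arm_command:
  moves:
    - [[0.032,-0.0106,0],[0,0,0],-1]
    - [[0.033,-0.0106,0],[0,0,0],-1]
    - [[0.032,-0.0106,0],[0,0,0],-1]
    - [[0,0,0.035],[0,0,0],-1]
    - [[0,0,0.03],[0,0,0],-1]

```text
t: 6.67
tool_pos: [0.6198, 0.1004, 0.0845]
tcp_rot: [0.991, -0.135, 0.001, -0.0]
wrist_force: [-1.0, 0.2, -1.6]
gripper_width: 0.001
```

```bash
python3 st.py 0.6165 0.1 0.0615;python3 - <<'E'
from h import *
s=snap('scene');a=cv2.resize(s['pixels'][145:245,280:400],None,fx=5,fy=5,interpolation=cv2.INTER_CUBIC)
cv2.imwrite('pics/c7.png',cv2.cvtColor(np.clip(a*1.4,0,255).astype('uint8'),cv2.COLOR_RGB2BGR))
E
```

```text
pos [0.6198 0.1004 0.0845] t 6.6667 rotvec-err-from-down [ 2.2e-03  1.0e-04 -1.0e+00] xang -15.49 F [-1.   0.2 -1.6] w 0.0012567546588826385
tool delta [-0.0032  0.0013  0.023 ]
```

View pics/c7.png

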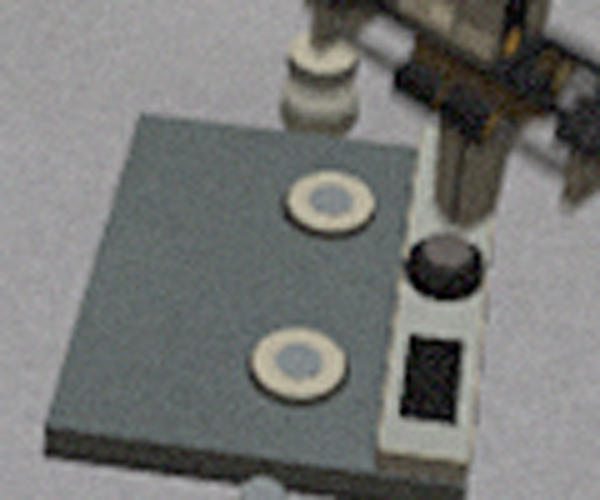

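Emit:
arm_command:
  moves:
    - [[-0.002,0.001,0.008],[0,0,0],-1]
    - [[0,0,0.006],[0,0,0],-1]
    - [[0,0,0.003],[0,0,0],-1]
    - [[0,0,0.003],[0,0,0],-1]
    - [[0,0,0],[0,0,0],-1]

```text
t: 7.13
tool_pos: [0.616, 0.1002, 0.0669]
tcp_rot: [0.991, -0.135, 0.001, -0.0]
wrist_force: [-1.5, -0.3, 2.9]
gripper_width: 0.005
```

Emit:
arm_command:
  moves:
    - [[0,0,0.002],[0,0,0],-1]
    - [[0,0,0.002],[0,0,0],-1]
    - [[0,0,0.001],[0,0,0],-1]
    - [[0,0,0],[0,0,0],-1]

```text
t: 7.47
tool_pos: [0.6164, 0.1003, 0.0623]
tcp_rot: [0.991, -0.135, 0.001, -0.0]
wrist_force: [-1.8, 0.5, 6.9]
gripper_width: 0.006
```

Emit:
arm_command:
  moves:
    - [[0,0,0.001],[0,0,0],-1]
    - [[0,0,0],[0,0,0],-1]
    - [[0,0,0],[0,0,0],-1]

```text
t: 7.72
tool_pos: [0.6164, 0.1003, 0.0622]
tcp_rot: [0.991, -0.135, 0.001, -0.0]
wrist_force: [-6.1, -0.5, 14.2]
gripper_width: 0.006
```

Bottomed out: the tip stayed at 0.0622 m while the force rose to 14 N. Releasing, rising and moving clear for a last look.

Emit:
arm_command:
  moves:
    - [[0,0,-0.005],[0,0,0],-1]
    - [[0,0,-0.015],[0,0,0],-1]
    - [[0,0,-0.04],[0,0,0],-1]
    - [[0,0,-0.04],[0,0,0],-1]
    - [[0,0,-0.02],[0,0,0],-1]

```text
t: 8.13
tool_pos: [0.6173, 0.1004, 0.1851]
tcp_rot: [0.991, -0.135, 0.003, -0.001]
wrist_force: [1.3, -0.2, -0.1]
gripper_width: 0.006
```

Emit:
arm_command:
  moves:
    - [[-0.03,0.02,0],[0,0,0],-1]
    - [[-0.035,0.02,0],[0,0,0],-1]
    - [[-0.035,0.02,0],[0,0,0],-1]
    - [[0,0,0],[0,0,0],-1]
    - [[0,0,0],[0,0,0],-1]

```text
t: 8.55
tool_pos: [0.5008, 0.0687, 0.1791]
tcp_rot: [0.991, -0.135, -0.0, 0.0]
wrist_force: [0.6, -0.3, -0.0]
gripper_width: 0.005
```

```bash
python3 - <<'E'
from h import *
import numpy as np
s0=np.load('scene.npz')['pixels'] if 0 else cv2.cvtColor(cv2.imread('pics/scene1.png'),cv2.COLOR_BGR2RGB)
w=snap('wrist','w8');s=snap('scene')
a=cv2.resize(w['pixels'],None,fx=.625,fy=.625);b=cv2.resize(s['pixels'],None,fx=.625,fy=.625)
cv2.imwrite('pics/c8.png',cv2.cvtColor(np.clip(np.hstack([a,b])*1.4,0,255).astype('uint8'),cv2.COLOR_RGB2BGR))
P=cloud(w);z=P[...,2]
d=np.abs(s['pixels'].astype(int)-s0).max(-1)>60;ys,xs=np.where(d);print('changed px away from arm (x>300,y>150):',[(x,y) for x,y in zip(xs,ys) if x>300 and y>170][:40:4])
E
python3 st.py 0.6165 0.1 0.0615
```

```text
changed px away from arm (x>300,y>150): [(np.int64(343), np.int64(180)), (np.int64(347), np.int64(180)), (np.int64(342), np.int64(181)), (np.int64(346), np.int64(181)), (np.int64(350), np.int64(181)), (np.int64(342), np.int64(182)), (np.int64(346), np.int64(182)), (np.int64(350), np.int64(182)), (np.int64(340), np.int64(183)), (np.int64(344), np.int64(183))]
pos [0.504  0.0691 0.1806] t 8.65 rotvec-err-from-down [ 2.5e-03  1.0e-04 -1.0e+00] xang -15.48 F [ 0.3 -0.7  0.7] w 0.0059416326764016435
tool delta [ 0.0999 -0.0597  0.1193]
```

View pics/c8.png

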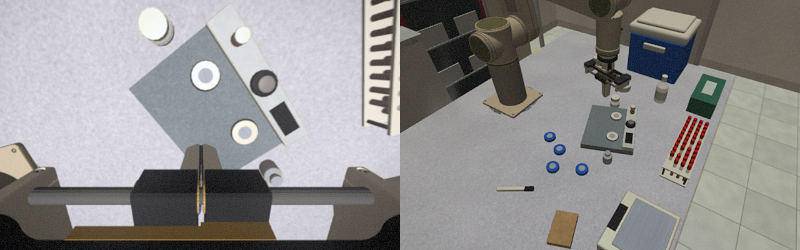

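The final views show the logger in its well (wrist pane, 205,75), the docked one at (245,132), the key at (263,82), and the bystanders standing where they were. One numeric check before handing in.

```bash
python3 - <<'E'
from h import *
w=load('wrist');P=cloud(w);k=1.6
def zz(u,v,r=4):
    u,v=int(u*k),int(v*k);q=w['range_z'][v-r:v+r+1,u-r:u+r+1]>0;return np.median(P[v-r:v+r+1,u-r:u+r+1,2][q])
p=w['pixels'].min(-1)
a=blob(w,p>150,(205*k,75*k),30,.032)[0];b=blob(w,p>150,(245*k,132*k),28,.032)[0]
print('logger z',zz(205,75),'docked z',zz(245,132),'key z',zz(264,82),'dist',np.linalg.norm(a-b),a,b)
ctrl.finish_job()
E
```

```text
logger z 0.033957376154485686 docked z 0.03392637905687003 key z 0.06951890386763106 dist 0.1312786574102535 [0.52736133 0.13679941] [0.57304602 0.01372628]
the job is handed in; nothing more can be done
```

The loose logger is docked in the empty well and the key has been pressed and released. I handed the job in at about 8.7 s; no verdict was reported.

- **Docking:** I pushed the logger about 13 cm across the deck, cradled between two part-open fingertips, until it dropped in. Its top measures 0.0340 m, the same as the docked logger's 0.0339 m. It is level to within about 0.016 rad, and the two centres are 131 mm apart against a nominal 130 mm.
- **Key:** With the fingers shut, I pressed straight down until the tip stopped moving at 0.0622 m and the force rose from 7 N to 14 N. After release the key top read 0.0695 m, the same as before the press (0.0692 m) and so back up; the cameras read about 1–2 mm high throughout.
- **Everything else:** In the last views the docked logger and the bystanders in sight stand where they were, judged by eye. The robot was clear of everything.

**Checks that disagreed:**
- Two tilt fits came out falsely steep because of stray pixels: background in the first, probably missing depth readings in the second. A depth profile and a filtered fit both showed the disc level.
- My picture-change check only flagged pixels behind the arm's new position. Its output was cut to a small sample, so it says little about the bystanders.

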